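# Stroke-test three dispensing syringes and reject the sticking ones

## Robot

A 7-joint arm with a two-finger parallel gripper is mounted at the origin on a cart in front of the work surface, level with it; the furniture and walls round the work are solid. World frame = base frame: x ahead of the robot, y to its left, z up, the work surface at z = 0. Lengths are in m, angles in rad, forces in N, time in s.
With the tool pointing down it reaches from about 0.375 to 0.925 m from the base axis. Payload 3.1 kg.
Tool frame: the origin (TCP) lies between the finger pads; the fingertips stand 19 mm ahead of it and the grasp point (between the pads) is the TCP; z points along the fingers, y is the line along which they close (so a half turn about z gives the same grasp; the last joint's range is limited). The gripper opens to 85 mm and grips with 20 to 120 N. Pads are 22 mm wide; open, the fingers measure 114 mm over their backs; the gripper's body (76 mm by 85 mm) begins 54 mm behind the grasp point. The pads swing forward as they close: fully open they stand 13 mm farther back than shut.
Start: joints at [-0.098, 0.383, 0.044, 1.598, -0.018, 1.161, -0.05], TCP at [0.65, 0, 0.25] pointing down, gripper open.
Joint ranges: [-2.61, 2.61], [-0.41, 2.15], [-1.48, 1.57], [0, 2.5], [-1.57, 4.71], [0.05, 1.97], [-2.85, 2.85]. Speed limits (rad/s): [2.79, 2.79, 3.14, 3.14, 3.14, 3.14, 3.14].

## Interface

Orientations are given as a unit quaternion [x, y, z, w].
In Python, from bench import move_ptp, movel, move_j, move_gripper, pause, inverse_kinematics, read_camera, camera_params, MotionError, sign_off, look_for, tip_of, read_time_s, read_qpos, read_joint_vel, read_effort, read_eef_pos, read_tcp_rot, read_ft_force, read_ft_torque, read_finger_gap, read_grasp_force gives the robot as it stands. Calls block until the motion is done:
- move_ptp(position, orientation): joint-space move of the TCP to a pose.
- movel(position, orientation=None, speed=0.15): straight line of the TCP; orientation=None keeps the orientation; speed is the mean speed in m/s.
- move_j(angles): joint-space move.
- move_gripper(opening, effort=None): finger opening in m; effort is the grip in N (None keeps the last); returns when the fingers have stopped.
- pause(seconds).
- inverse_kinematics(position, orientation): joint angles nearest the present ones, or None.
- read_camera(name): name is "scene" or "side" or "wrist"; returns the picture (384x512x3 uint8, red, green, blue); there is no depth.
- camera_params(name): a dict with "K" (3x3 intrinsics, pixels), "camera_from_world" (4x4, takes a point from world to camera coordinates). Camera axes: x right, y down, z forward; pixel columns grow to the right and rows downward; lengths in m; the calibration is good to about 2 mm. A picture is of the moment at which its call begins: read the wrist's pose just before it. camera_params takes no time and is no camera call; for the wrist camera it gives the pose at the moment of the call.
A pose or a line that the arm cannot do raises MotionError and nothing moves.
- sign_off(): hands the job in; it is judged then, once.
Trained networks look in the newest picture that a camera, given by its name, has taken for a name from the list of things; names that differ only in an ending like _2 or _b are one class to them, and where a whole thing is asked for, a point or a joint stands for the part that bears it (a point fixed in the world has none). Each returns a list of dicts, best first, with "confidence" (0 to 1); they miss things now and then, are a little off and sometimes report something else, mostly with a low value. They report only what shows in the picture. A call takes as long as a camera call. They do not tell look-alikes from the thing itself.
- look_for(camera, name): "at" ([column, row] in pixels, amid what is visible of it).
- tip_of(camera, name): "at" ([column, row] in pixels: a listed point, or the origin of a listed thing).
Readings, each from a call of its own:
- read_time_s(): time.
- read_qpos(): joint angles.
- read_joint_vel(): joint speeds.
- read_effort(): joint torques, N m.
- read_eef_pos(): TCP position.
- read_tcp_rot(): TCP orientation.
- read_ft_force(): force on the tool from outside, world axes, zero at the start.
- read_ft_torque(): the same for the moment, N m.
- read_finger_gap(): finger opening in m.
- read_grasp_force(): force on a finger pad.
Only numpy, scipy, OpenCV 4.12 (cv2) and the standard library are available. Lean on these libraries where they do the work, as an engineer would, in place of code of your own. Each camera call takes 0.05 s, during which the arm holds its last target. There are 200 camera calls.

## Task

Before these three empty dispensing syringes are filled, gently push each one's plunger in along its stroke until it is fully home or sticks short, never forcing it. Leave every syringe whose plunger runs fully home lying in its cradle, and lay every one that sticks (none, some or all may) flat in the red reject tray without dropping it. Leave the other things on the desk alone.

Things in the scene. Friction and masses are not known exactly. Their poses are not given: they have to be found in the camera images.
- syringe_a: one of three alike dry dispensing syringes, lying loose in a V-block cradle. Origin on its axis at the front face of the white finger flange; x along the axis to the nozzle. Clear round barrel 22 dia, x 0 to 92, about 90 g in all; white nozzle x 92 to 112, at most 15 dia; flange x -4 to 0, 34 wide (y), 24 high (z). Axis 46 above the desk while in the cradle. It may roll about x.
- plunger_a (a joint): how far the blue plunger of syringe_a is pushed in, m: 0 all out, 0.036 fully home. It moves along the syringe's +x against about 2.5 N of even friction and stays where it is left. A sticking one stops 13 to 25 mm in; a good one runs on to 0.036
- thumb_a (a point): centre of the outer (rear) face of the blue thumb disc at the end of syringe_a's plunger; disc 28 dia, 4 thick, square to the axis. On the axis at x = -52 mm + plunger value in the syringe's frame. The disc is cushioned: it gives up to 5 mm, 2.5 N per mm, and springs back. Push it towards the nozzle; nothing but the desk lies below or behind it
- mid_a (a point): point on the axis of syringe_a at the middle of the barrel's free part (x = 41 mm), near its centre of mass: the place to grasp it, across the 22 mm barrel from above
- cradle_a: fixed cradle of syringe_a: dark base plate 100x60x6, with two black V blocks, each 16 along x and 45 wide, V tops 49 above the desk. Origin on the desk; x as the syringe's. Base x -42 to 58; blocks at x -34.5 to -18.5 (the flange bears on its rear face) and 31.5 to 47.5; free gap of 50 between them. Seated syringe: its origin at x -35, z 46
- syringe_b: one of three alike dry dispensing syringes, lying loose in a V-block cradle. Origin on its axis at the front face of the white finger flange; x along the axis to the nozzle. Clear round barrel 22 dia, x 0 to 92, about 90 g in all; white nozzle x 92 to 112, at most 15 dia; flange x -4 to 0, 34 wide (y), 24 high (z). Axis 46 above the desk while in the cradle. It may roll about x.
- plunger_b (a joint): how far the blue plunger of syringe_b is pushed in, m: 0 all out, 0.036 fully home. It moves along the syringe's +x against about 2.5 N of even friction and stays where it is left. A sticking one stops 13 to 25 mm in; a good one runs on to 0.036
- thumb_b (a point): centre of the outer (rear) face of the blue thumb disc at the end of syringe_b's plunger; disc 28 dia, 4 thick, square to the axis. On the axis at x = -52 mm + plunger value in the syringe's frame. The disc is cushioned: it gives up to 5 mm, 2.5 N per mm, and springs back. Push it towards the nozzle; nothing but the desk lies below or behind it
- mid_b (a point): point on the axis of syringe_b at the middle of the barrel's free part (x = 41 mm), near its centre of mass: the place to grasp it, across the 22 mm barrel from above
- cradle_b: fixed cradle of syringe_b: dark base plate 100x60x6, with two black V blocks, each 16 along x and 45 wide, V tops 49 above the desk. Origin on the desk; x as the syringe's. Base x -42 to 58; blocks at x -34.5 to -18.5 (the flange bears on its rear face) and 31.5 to 47.5; free gap of 50 between them. Seated syringe: its origin at x -35, z 46
- syringe_c: one of three alike dry dispensing syringes, lying loose in a V-block cradle. Origin on its axis at the front face of the white finger flange; x along the axis to the nozzle. Clear round barrel 22 dia, x 0 to 92, about 90 g in all; white nozzle x 92 to 112, at most 15 dia; flange x -4 to 0, 34 wide (y), 24 high (z). Axis 46 above the desk while in the cradle. It may roll about x.
- plunger_c (a joint): how far the blue plunger of syringe_c is pushed in, m: 0 all out, 0.036 fully home. It moves along the syringe's +x against about 2.5 N of even friction and stays where it is left. A sticking one stops 13 to 25 mm in; a good one runs on to 0.036
- thumb_c (a point): centre of the outer (rear) face of the blue thumb disc at the end of syringe_c's plunger; disc 28 dia, 4 thick, square to the axis. On the axis at x = -52 mm + plunger value in the syringe's frame. The disc is cushioned: it gives up to 5 mm, 2.5 N per mm, and springs back. Push it towards the nozzle; nothing but the desk lies below or behind it
- mid_c (a point): point on the axis of syringe_c at the middle of the barrel's free part (x = 41 mm), near its centre of mass: the place to grasp it, across the 22 mm barrel from above
- cradle_c: fixed cradle of syringe_c: dark base plate 100x60x6, with two black V blocks, each 16 along x and 45 wide, V tops 49 above the desk. Origin on the desk; x as the syringe's. Base x -42 to 58; blocks at x -34.5 to -18.5 (the flange bears on its rear face) and 31.5 to 47.5; free gap of 50 between them. Seated syringe: its origin at x -35, z 46
- reject_tray: shallow red open tray, 186 (x) by 172 (y), walls 5 thick and 18 high, floor 5 thick; fixed. Origin under its centre. Three syringes fit side by side along x, 46 mm apart
- mug_1: white mug with handle, 92x127x95, origin under its middle; a bystander, leave it alone
- oil_bottle: small yellow oil bottle with red spout, 35 dia, 114 high, origin under its middle; a bystander, leave it alone
Mind the look-alikes: they are no part of the job. What is shaped like the cradle_a but turquoise or white is not meant.

How it is judged:
By the outcome, as a careful person would: the job done as asked, in the order asked, and still so for the second after the job is handed in, with the robot touching nothing.
It also fails if it takes over 72 s, if anything falls off the work surface, if the arm or the gripper's body presses on something with over 40 N, if the wrist force passes 120 N, or if a joint passes its speed limit or range.

## Working session

There is one attempt and no reset: what is moved stays moved. The work goes in short steps, each a Python script; the robot and the scene stay as the last script left them, time stands still between calls to the robot, and variables do not carry over. Pictures are saved under pics/ and viewed, at most 10 in all, crops included, and the job is handed in when it is done.

```bash
ls; mkdir -p pics; python3 - <<'E'
from bench import *
import cv2, numpy as np
for c in ["scene","side"]:
    im=read_camera(c); cv2.imwrite(f"pics/{c}0.png",im[:,:,::-1])
    p=camera_params(c); print(c,p["K"],p["camera_from_world"])
    for n in ["thumb_a","mid_a","cradle_a","syringe_a","reject_tray"]:
        print(n,[(np.round(d["at"]).tolist(),round(d["confidence"],2)) for d in tip_of(c,n)])
print(read_time_s(), read_tcp_rot(), camera_params("wrist")["camera_from_world"])
a=cv2.imread("pics/scene0.png");b=cv2.imread("pics/side0.png")
E
```

```text
pics
scene [[365.98099869   0.         254.95462289]
 [  0.         365.98099869 191.54486428]
 [  0.           0.           1.        ]] [[-0.46845509 -0.88345233  0.00786166  0.11005765]
 [-0.65953932  0.34377567 -0.66845058  0.43629107]
 [ 0.58784157 -0.31832415 -0.74371501  0.98157213]
 [ 0.          0.          0.          1.        ]]
thumb_a [([125.0, 262.0], 0.65), ([121.0, 290.0], 0.62), ([186.0, 236.0], 0.62), ([332.0, 198.0], 0.42)]
mid_a [([121.0, 264.0], 0.68), ([179.0, 215.0], 0.58), ([314.0, 189.0], 0.39)]
cradle_a [([385.0, 175.0], 0.86), ([344.0, 168.0], 0.85), ([178.0, 221.0], 0.78), ([126.0, 274.0], 0.68)]
syringe_a [([122.0, 275.0], 0.72), ([183.0, 223.0], 0.56), ([322.0, 193.0], 0.49)]
reject_tray [([236.0, 198.0], 0.9), ([121.0, 274.0], 0.31)]
side [[483.34304974   0.         252.8772357 ]
 [  0.         483.34304974 190.71732821]
 [  0.           0.           1.        ]] [[ 9.08502881e-01 -4.17877171e-01 -1.08857975e-03 -5.48777198e-01]
 [-1.62298076e-01 -3.50447834e-01 -9.22412950e-01  8.95639096e-02]
 [ 3.85073823e-01  8.38191497e-01 -3.86203528e-01  1.93986385e+00]
 [ 0.00000000e+00  0.00000000e+00  0.00000000e+00  1.00000000e+00]]
thumb_a [([240.0, 226.0], 0.39)]
mid_a [([256.0, 219.0], 0.65), ([197.0, 164.0], 0.65), ([235.0, 171.0], 0.4)]
cradle_a [([298.0, 248.0], 0.91), ([256.0, 228.0], 0.78), ([282.0, 266.0], 0.68), ([312.0, 231.0], 0.65), ([196.0, 168.0], 0.49), ([231.0, 185.0], 0.45)]
syringe_a [([250.0, 221.0], 0.65), ([227.0, 174.0], 0.62), ([191.0, 161.0], 0.6)]
reject_tray [([255.0, 203.0], 0.86), ([238.0, 161.0], 0.29)]
0.6 [7.07112720e-01 7.07100842e-01 1.53698287e-05 3.84393307e-06] [[ 9.99999692e-01  2.19768716e-04 -7.53408058e-04 -6.50050141e-01]
 [ 4.30548106e-04 -9.56257004e-01  2.92527531e-01 -3.81298122e-02]
 [-6.56163333e-04 -2.92527765e-01 -9.56256804e-01  3.78892869e-01]
 [ 0.00000000e+00  0.00000000e+00  0.00000000e+00  1.00000000e+00]]
```

View pics/scene0.png

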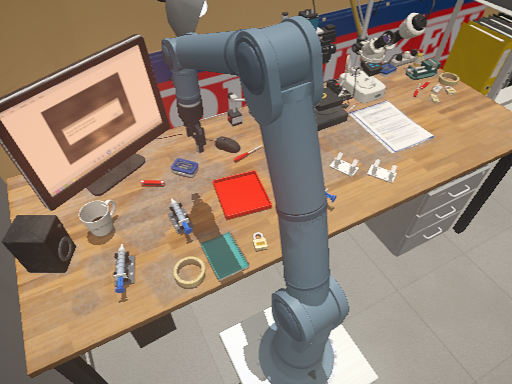

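View pics/side0.png

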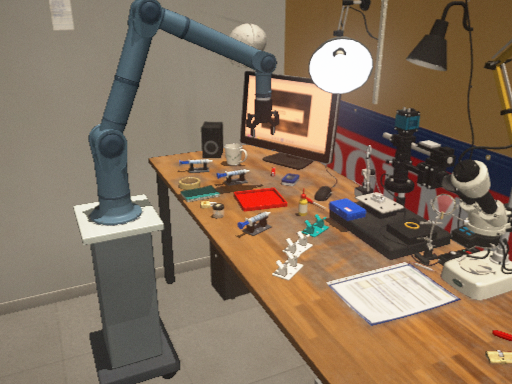

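The scene picture shows the syringes at about (122,270), (180,217) and (325,195), the last partly behind the arm. The tray is at (242,195). The side view confirms them at (196,163), (233,175) and (254,222), with white and turquoise look-alikes near (300,250).

```bash
cat > h.py <<'E'
from bench import *
import numpy as np, cv2
from scipy.spatial.transform import Rotation as R
def ray(p,uv,z):
    T=np.array(p["camera_from_world"]);K=np.array(p["K"]);Rm=T[:3,:3];c=-Rm.T@T[:3,3]
    d=Rm.T@np.linalg.solve(K,[uv[0],uv[1],1.]); return c+d*(z-c[2])/d[2]
def proj(p,X):
    T=np.array(p["camera_from_world"]);x=np.array(p["K"])@(T[:3,:3]@np.asarray(X,float)+T[:3,3]);return x[:2]/x[2]
def down(a):  # tool down, tool y (closing line) at heading a
    y=np.array([np.cos(a),np.sin(a),0]);z=np.array([0,0,-1.]);x=np.cross(y,z)
    return R.from_matrix(np.c_[x,y,z]).as_quat()
def snap(name,fn=None):
    p=camera_params(name);im=read_camera(name)
    if fn: cv2.imwrite(f"pics/{fn}.png",im[:,:,::-1])
    return p,im
E
python3 - <<'E'
from h import *
ps,pd=camera_params("scene"),camera_params("side")
f=lambda v:np.round(v,3).tolist()
for n,uv,z in [("A th",(121,290),.046),("A mid",(121,264),.046),("B th",(186,236),.046),("B mid",(179,215),.046),("C th",(332,198),.046),("C mid",(314,189),.046),("tray",(236,198),0),("mug",(98,218),.04)]: print(n,f(ray(ps,uv,z)))
for n,uv,z in [("A mid",(197,164),.046),("B mid",(235,171),.046),("C mid",(256,219),.046),("C th",(240,226),.046),("tray",(255,203),0),("cr",(298,248),0),("cr",(282,266),0),("cr",(312,231),0),("cr",(256,228),0),("oil",(303,212),0),("mug",(235,163),0)]: print(n,f(ray(pd,uv,z)))
T=camera_params("wrist")["camera_from_world"];T=np.array(T);print(-T[:3,:3].T@T[:3,3],T[:3,:3][2],camera_params("wrist")["K"])
E
```

```text
A th [0.375, 0.362, 0.046]
A mid [0.46, 0.341, 0.046]
B th [0.465, 0.13, 0.046]
B mid [0.557, 0.12, 0.046]
C th [0.38, -0.385, 0.046]
C mid [0.445, -0.352, 0.046]
tray [0.573, -0.1, 0.0]
mug [0.676, 0.365, 0.04]
A mid [0.443, 0.299, 0.046]
B mid [0.573, 0.131, 0.046]
C mid [0.447, -0.37, 0.046]
C th [0.37, -0.398, 0.046]
tray [0.547, -0.145, -0.0]
cr [0.522, -0.553, 0.0]
cr [0.416, -0.634, 0.0]
cr [0.632, -0.464, 0.0]
cr [0.454, -0.355, 0.0]
oil [0.685, -0.306, 0.0]
mug [0.666, 0.355, 0.0]
[0.65031497 0.07451765 0.37298315] [-6.56163333e-04 -2.92527765e-01 -9.56256804e-01] [[265.62456223   0.         254.56354558]
 [  0.         265.62456223 196.12869529]
 [  0.           0.           1.        ]]
```

```bash
cat > look.py <<'E'
from h import *
import json
p,im=snap("wrist","w_tray")
hsv=cv2.cvtColor(im,cv2.COLOR_RGB2HSV)
m=((hsv[...,0]<6)|(hsv[...,0]>174))&(hsv[...,1]>150)&(hsv[...,2]>80)
n,l,st,_=cv2.connectedComponentsWithStats(m.astype(np.uint8));k=1+np.argmax(st[1:,4]);print("red",st[k])
c=cv2.findContours((l==k).astype(np.uint8),cv2.RETR_EXTERNAL,cv2.CHAIN_APPROX_NONE)[0][0][:,0]
W=np.array([ray(p,q,.018)[:2] for q in c],np.float32)
print("tray",cv2.minAreaRect(W))
D={}
for n,(x,y,th) in dict(b=(.56,.125,-.1),a=(.45,.32,-.25),c=(.445,-.36,.3)).items():
    a=th-np.pi/2
    try: move_ptp([x-.02*np.cos(th),y-.02*np.sin(th),.20],down(a))
    except MotionError as e: print(n,e); continue
    p,im=snap("wrist","w_"+n); print(n,read_time_s(),np.round(read_qpos(),2))
    for w in ["thumb_a","mid_a","syringe_a"]:
        print(w,[(np.round(d["at"]).tolist(),round(d["confidence"],2),np.round(ray(p,d["at"],.046),4)[:2].tolist()) for d in tip_of("wrist",w)])
    D[n]={k:np.array(v).tolist() for k,v in p.items()}
json.dump(D,open("cams.json","w"))
E
python3 look.py; python3 -c "
import cv2,numpy as np
cv2.imwrite('pics/m1.png',cv2.resize(np.vstack([np.hstack([cv2.imread(f'pics/w_{n}.png') for n in r]) for r in (('tray','a'),('b','c'))]),(800,600),interpolation=cv2.INTER_AREA))"
```

```text
red [  144   188   133   121 11517]
tray ((0.5777479410171509, -0.1210932582616806), (0.17606982588768005, 0.18450701236724854), 81.18234252929688)
b 2.3333 [-0.5   0.26  0.23  1.89 -0.07  1.   -1.92]
thumb_a [([269.0, 237.0], 0.6, [0.4802, 0.1165]), ([84.0, 295.0], 0.4, [0.4256, 0.3484]), ([261.0, 160.0], 0.26, [0.5696, 0.1165])]
mid_a [([82.0, 268.0], 0.98, [0.4628, 0.3398]), ([261.0, 163.0], 0.57, [0.5661, 0.1176])]
syringe_a [([263.0, 198.0], 0.87, [0.5282, 0.1188]), ([81.0, 294.0], 0.8, [0.4266, 0.3516])]
a 3.4333 [-0.83  0.23  0.12  1.92 -0.03  1.   -2.52]
thumb_a [([448.0, 90.0], 0.79, [0.4798, 0.1164]), ([230.0, 243.0], 0.47, [0.3749, 0.3673])]
mid_a [([234.0, 163.0], 0.75, [0.4629, 0.3377])]
syringe_a [([446.0, 39.0], 0.96, [0.5255, 0.1164])]
c 6.0833 [-0.14  0.39  0.95  1.9  -0.37  1.04 -0.31]
thumb_a [([263.0, 238.0], 0.54, [0.3727, -0.3918]), ([255.0, 164.0], 0.24, [0.4507, -0.3582])]
mid_a [([259.0, 161.0], 0.76, [0.4557, -0.3607])]
syringe_a [([256.0, 202.0], 0.79, [0.4118, -0.371])]
```

View pics/m1.png

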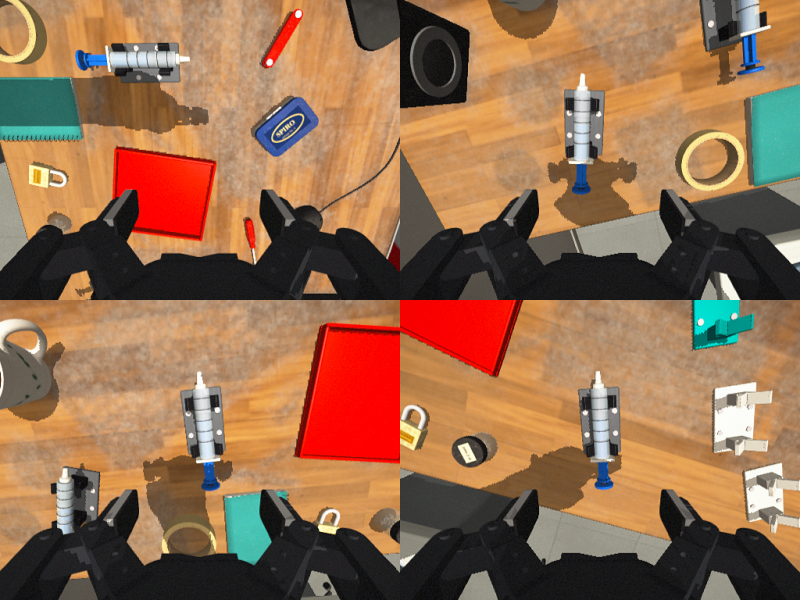

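The hover views show each syringe clear in its cradle: A is about (580,135) in its tile, B (205,430) and C (600,435). Next I overlay the model to check the axes.

```bash
cat > ov.py <<'E'
from h import *
import json
D=json.load(open("cams.json"))
est=dict(a=((.3749,.3673),(.4629,.3377)),b=((.4802,.1165),(.5675,.1172)),c=((.3727,-.3918),(.4557,-.3607)))
out=[];P={}
for n,(t,m) in est.items():
    t,m=np.array(t),np.array(m);u=(m-t)/np.linalg.norm(m-t)
    o=(t+m)/2+u*(.052-.041)/2; th=np.arctan2(u[1],u[0]);v=np.array([-u[1],u[0]]);P[n]=[*o,th];print(n,np.round(P[n],4))
    im=cv2.imread(f"pics/w_{n}.png");p=D[n]
    S=4;c=proj(p,[*(o+u*.03),.04]);x0,y0=int(c[0]-33),int(c[1]-68)
    big=cv2.resize(im[y0:y0+136,x0:x0+66],None,fx=S,fy=S,interpolation=cv2.INTER_CUBIC)
    q=lambda x,y,z:tuple(np.int32((proj(p,[*(o+u*x+v*y),z])-[x0,y0]+.5)*S).tolist())
    cv2.line(big,q(-.052,0,.046),q(.112,0,.046),(0,255,0),1)
    for x in(-.052,0,.041,.112): cv2.line(big,q(x,-.014,.046),q(x,.014,.046),(0,255,255),1)
    cv2.polylines(big,[np.array([q(-.007,-.03,.006),q(-.007,.03,.006),q(.093,.03,.006),q(.093,-.03,.006)])],True,(255,0,255),1)
    out.append(big)
json.dump(P,open("pose.json","w"))
cv2.imwrite("pics/ov.png",np.hstack(out))
E
python3 ov.py
```

```text
a [ 0.4241  0.3507 -0.3245]
b [0.5293 0.1169 0.008 ]
c [ 0.4194 -0.3743  0.3585]
```

View pics/ov.png

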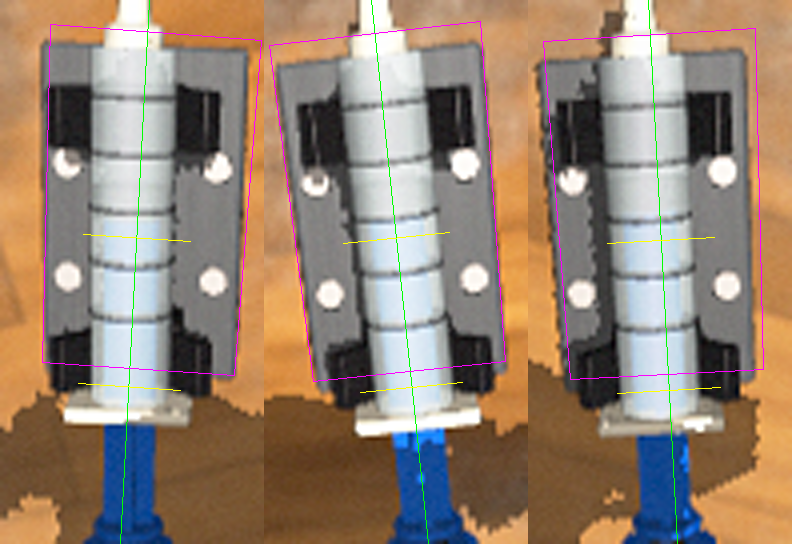

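The overlay shows all three estimates about 5 mm too far forward along the axis, with A also turned by 0.04 rad and C 2.5 mm off sideways. I refit from the nozzle, flange and plate-edge pixels.

```bash
cat > fit.py <<'E'
from h import *
import json
D=json.load(open("cams.json"));P0=json.load(open("pose.json"));S=4
# crop pixels: nozzle base, flange mid, plate far edge mid
px=dict(a=((132,40),(126.5,412),(146,46)),b=((115,40),(154,420),(116,54)),c=((112,45),(133,420),(117,55)))
out=[];P={}
for n,g in px.items():
    p=D[n];o,th=np.array(P0[n][:2]),P0[n][2];u=np.array([np.cos(th),np.sin(th)])
    c=proj(p,[*(o+u*.03),.04]);x0,y0=int(c[0]-33),int(c[1]-68)
    f=lambda q:np.array(q)/S+[x0,y0]-.5
    A,B=ray(p,f(g[0]),.046)[:2],ray(p,f(g[1]),.046)[:2];E=ray(p,f(g[2]),.006)[:2]
    u=(A-B)/np.linalg.norm(A-B);o=B+u*((E-B)@u-.093);th=np.arctan2(u[1],u[0]);v=np.array([-u[1],u[0]])
    P[n]=[*o,th];print(n,np.round(P[n],4),"plate lateral",round(float((E-B)@v),4),"flange along",round(float((B-o)@u),4))
    y0-=0;im=cv2.imread(f"pics/w_{n}.png")
    big=cv2.resize(im[y0:y0+150,x0:x0+66],None,fx=S,fy=S,interpolation=cv2.INTER_CUBIC)
    q=lambda x,y,z:tuple(np.int32((proj(p,[*(o+u*x+v*y),z])-[x0,y0]+.5)*S).tolist())
    cv2.line(big,q(-.052,0,.046),q(.112,0,.046),(0,255,0),1)
    for x in(0,.041): cv2.line(big,q(x,-.017,.046),q(x,.017,.046),(0,255,255),1)
    a=np.linspace(0,2*np.pi,40)
    for x in(-.052,-.048):cv2.polylines(big,[np.array([q(x,.014*np.cos(t),.046+.014*np.sin(t)) for t in a])],True,(0,255,255),1)
    cv2.polylines(big,[np.array([q(-.007,-.03,.006),q(-.007,.03,.006),q(.093,.03,.006),q(.093,-.03,.006)])],True,(255,0,255),1)
    out.append(big)
json.dump(P,open("pose.json","w"));cv2.imwrite("pics/ov2.png",np.hstack(out))
E
cp pose.json p0.json; python3 fit.py
```

```text
a [ 0.4207  0.3525 -0.2911] plate lateral -0.0009 flange along -0.0036
b [0.5238 0.1161 0.0095] plate lateral -0.0003 flange along -0.004
c [ 0.4135 -0.3737  0.3598] plate lateral -0.0012 flange along -0.003
```

View pics/ov2.png

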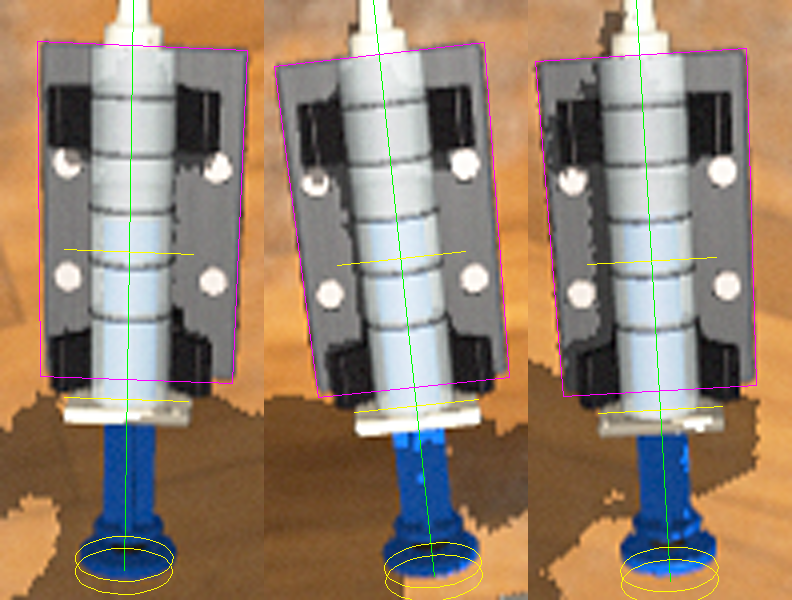

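The axes, plates and flanges now match. The discs sit a few mm ahead of the "all out" position. Next I push C, guarded by the wrist force.

```bash
cat > push.py <<'E'
from h import *
import json,sys
n=sys.argv[1];ox,oy,th=json.load(open("pose.json"))[n];u=np.array([np.cos(th),np.sin(th)]);q=down(th-np.pi/2)
at=lambda s,z:[ox+u[0]*s,oy+u[1]*s,z]
Z=.057; s=-.082
move_ptp(at(s,.13),q)
if read_finger_gap()>.004: move_gripper(0.0)
movel(at(s,Z),speed=.15); f0=np.array(read_ft_force()[:2])@u
f=0;log=[]
while s<0.03:
    step=.003 if (f<1.2) else .0015
    s+=step; movel(at(s,Z),speed=.04)
    f=-(np.array(read_ft_force()[:2])@u-f0); log.append((round(s*1000,1),round(float(f),1)))
    if f>5.2: break
    if s+.011+.052>.041+.008: print("limit");break
e=(np.array(read_eef_pos()[:2])-[ox,oy])@u
print(log);print("actual s",e,"plunger est",e+.011-f/2500+.052)
movel(at(s-.02,Z),speed=.15);movel(at(s-.02,.13),speed=.3)
p,im=snap("wrist","p_"+n)
print([(np.round(d["at"]).tolist(),round(d["confidence"],2)) for d in tip_of("wrist","thumb_a")],read_time_s())
E
python3 push.py c
```

```text
[(-79.0, -1.0), (-76.0, -0.7), (-73.0, 0.1), (-70.0, -0.9), (-67.0, -0.1), (-64.0, -0.8), (-61.0, -0.8), (-58.0, -0.7), (-55.0, -0.3), (-52.0, 1.2), (-50.5, 2.0), (-49.0, 1.7), (-47.5, 1.5), (-46.0, 0.9), (-43.0, 2.4), (-41.5, 4.5), (-40.0, 5.5)]
actual s -0.04125919021423043 plunger est 0.019547367156605037
[([252.0, 183.0], 0.73)] 13.2083
```

```bash
python3 push.py b; python3 - <<'E'
import cv2,numpy as np
cv2.imwrite('pics/pc.png',np.hstack([cv2.resize(cv2.imread(f'pics/p_{n}.png')[60:310,160:360],(400,500)) for n in 'cb']))
E
```

```text
[(-79.0, -0.3), (-76.0, -0.0), (-73.0, -0.4), (-70.0, -0.5), (-67.0, 0.2), (-64.0, 0.2), (-61.0, -0.2), (-58.0, -0.2), (-55.0, 1.6), (-53.5, 1.5), (-52.0, 1.4), (-50.5, 0.8), (-47.5, 1.3), (-46.0, 1.7), (-44.5, 1.8), (-43.0, 1.7), (-41.5, 1.0), (-38.5, 1.7), (-37.0, 2.6), (-35.5, 2.2), (-34.0, 2.8), (-32.5, 1.8), (-31.0, 2.5), (-29.5, 1.4), (-28.0, 1.7), (-26.5, 2.9), (-25.0, 2.2), (-23.5, 3.7), (-22.0, 6.1)]
actual s -0.023428427176210673 plunger est 0.03714231027576568
[([253.0, 181.0], 0.69)] 23.7417
```

View pics/pc.png

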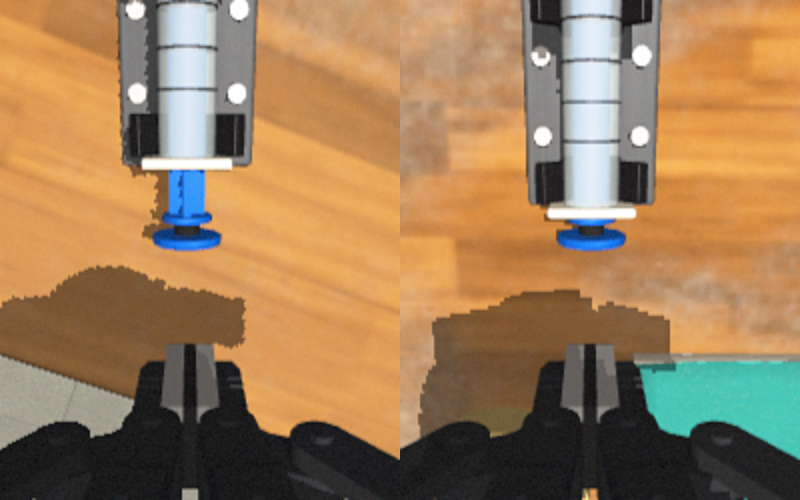

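C stopped about 18 mm in, with the shaft still showing behind its flange. B is fully home, with its collar against the flange. Now A.

```bash
python3 push.py a; python3 - <<'E'
import cv2,numpy as np
cv2.imwrite('pics/pa.png',cv2.resize(cv2.imread('pics/p_a.png')[60:310,160:360],(400,500)))
E
```

```text
[(-79.0, 0.0), (-76.0, -0.7), (-73.0, -0.5), (-70.0, -0.5), (-67.0, -0.6), (-64.0, -0.3), (-61.0, 0.4), (-58.0, 1.1), (-55.0, 2.4), (-53.5, 2.6), (-52.0, 2.4), (-50.5, 2.7), (-49.0, 0.7), (-46.0, 2.1), (-44.5, 1.4), (-43.0, 1.1), (-40.0, 1.3), (-38.5, 2.0), (-37.0, 2.3), (-35.5, 2.6), (-34.0, 1.6), (-32.5, 1.9), (-31.0, 2.3), (-29.5, 1.5), (-28.0, 2.5), (-26.5, 2.0), (-25.0, 2.5), (-23.5, 4.4), (-22.0, 6.9)]
actual s -0.023516985339739248 plunger est 0.036706760374696765
[([256.0, 177.0], 0.65)] 33.5333
```

View pics/pa.png

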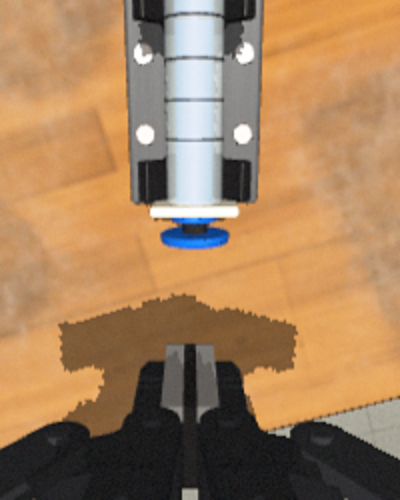

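A is fully home, so only C goes to the tray. On the way I take an unobstructed tray view, then grasp C.

```bash
cat > grab.py <<'E'
from h import *
import json
move_ptp([.45,-.15,.2],down(-np.pi/2))
p,im=snap("wrist","w_tray2")
hsv=cv2.cvtColor(im,cv2.COLOR_RGB2HSV)
m=((hsv[...,0]<6)|(hsv[...,0]>174))&(hsv[...,1]>150)&(hsv[...,2]>60)
n,l,st,_=cv2.connectedComponentsWithStats(m.astype(np.uint8));k=1+np.argmax(st[1:,4]);print("red",st[k])
c=cv2.findContours((l==k).astype(np.uint8),cv2.RETR_EXTERNAL,cv2.CHAIN_APPROX_NONE)[0][0][:,0]
for z in(0,.018): print("tray",cv2.minAreaRect(np.array([ray(p,q,z)[:2] for q in c],np.float32)))
ox,oy,th=json.load(open("pose.json"))["c"];u=np.array([np.cos(th),np.sin(th)]);q=down(th-np.pi/2)
at=lambda s,z:[ox+u[0]*s,oy+u[1]*s,z]
move_ptp(at(.041,.14),q); move_gripper(.055)
movel(at(.041,.053),speed=.15); print(read_ft_force())
move_gripper(0.0,effort=25); print("gap",read_finger_gap(),read_grasp_force())
movel(at(.041,.15),speed=.15); print("gap",read_finger_gap(),read_grasp_force(),read_eef_pos(),read_time_s(),np.round(read_qpos(),2))
snap("wrist","held")
for t in (.1,.1+np.pi/2,-np.pi/2,np.pi/2): print(t,inverse_kinematics([.577,-.12,.08],down(t-np.pi/2)))
E
python3 grab.py;python3 - <<'E'
import cv2,numpy as np
cv2.imwrite('pics/m3.png',cv2.resize(np.hstack([cv2.imread(f'pics/{n}.png') for n in ('w_tray2','held')]),(800,300)))
E
```

```text
red [  147     0   181   163 24816]
tray ((0.5676853060722351, -0.12177133560180664), (0.18045908212661743, 0.17212027311325073), 81.19048309326172)
tray ((0.5653051137924194, -0.12325166165828705), (0.17038382589817047, 0.16251063346862793), 81.19048309326172)
[0.1831423  0.17801974 1.5887808 ]
gap 0.02079578555995129 25.439831399708055
gap 0.02116424139883011 24.828683984815143 [ 0.45138906 -0.3585903   0.14916637] 38.9 [-0.12  0.5   0.91  1.9  -0.48  0.98 -0.21]
0.1 [-0.5308022   0.63941158  0.85298547  1.89841524 -0.61711022  0.88946158
 -0.83812826]
1.6707963267948966 [-0.2980445   0.52850063  0.53597241  1.88856709 -0.3596361   0.82078614
  0.52678332]
-1.5707963267948966 [-0.73040461  0.89038114  1.20030248  1.90533468 -0.9650599   1.0787817
 -2.25573666]
1.5707963267948966 [-0.31403264  0.53344049  0.55663903  1.88929403 -0.37497803  0.82350586
  0.43925042]
```

View pics/m3.png

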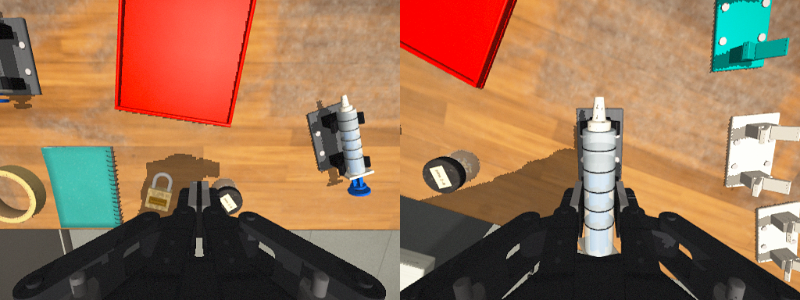

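C is held level at a gap of 21 mm. From both views the tray centre is (0.577, -0.124), with its x axis turned -8.8°. Now I place C.

```bash
python3 - <<'E'
from h import *
c=(.5768,-.1242);q=down(np.radians(81.19)-np.pi/2)
e=read_eef_pos();movel([e[0],e[1],.18],speed=.2)
move_ptp([*c,.14],q);print("gap",read_finger_gap(),read_time_s())
f0=read_ft_force()[2];movel([*c,.04],speed=.12);z=.036
while True:
    movel([*c,z],speed=.03);f=read_ft_force()[2]-f0;ez=read_eef_pos()[2];print(round(z,4),round(ez,4),round(f,1))
    if f>1.8 or ez<.0245: break
    z-=.0015
g=read_finger_gap()
move_gripper(g+.004);pause(.2);move_gripper(.034);pause(.2)
movel([*c,.10],speed=.1);move_ptp([.45,-.15,.22],down(-np.pi/2));print(read_time_s())
pause(.3)
snap("wrist","fin1");snap("side","fin2")
a=cv2.imread("pics/fin1.png");b=cv2.imread("pics/fin2.png")[130:250,170:330]
cv2.imwrite("pics/fin.png",np.hstack([cv2.resize(a,(400,300)),cv2.resize(b,(400,300))]))
E
```

```text
gap 0.021220740878088847 40.2917
0.036 0.0363 -0.7
0.0345 0.0345 0.5
0.033 0.0331 1.6
0.0315 0.032 4.1
45.325
```

View pics/fin.png

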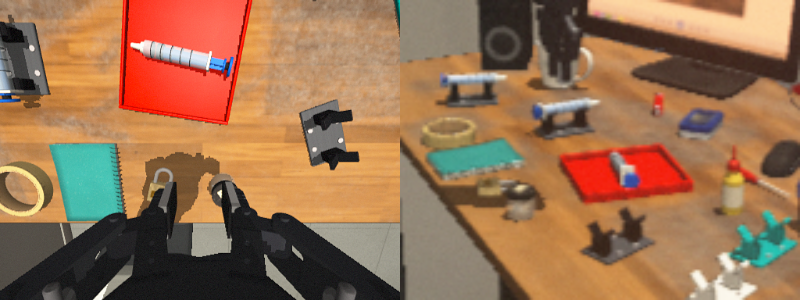

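```bash
python3 - <<'E'
from h import *
move_ptp([.50,-.16,.24],down(-np.pi/2))
p,im=snap("wrist","close");print(np.round([proj(p,[.5768,-.1242,.018])],0))
u,v=proj(p,[.5768,-.1242,.018]).astype(int)
w=im[max(0,v-75):v+75,u-100:u+100,::-1]
s,ims=snap("side","side3");U,V=proj(s,[.5768,-.1242,.018]).astype(int)
t=ims[V-27:V+28,U-40:U+40,::-1]
cv2.imwrite("pics/close.png",np.hstack([cv2.resize(w,(440,330)),cv2.resize(t,(360,330),interpolation=cv2.INTER_CUBIC)]));print(read_time_s())
E
```

```text
[[225. 114.]]
46.1583
```

View pics/close.png

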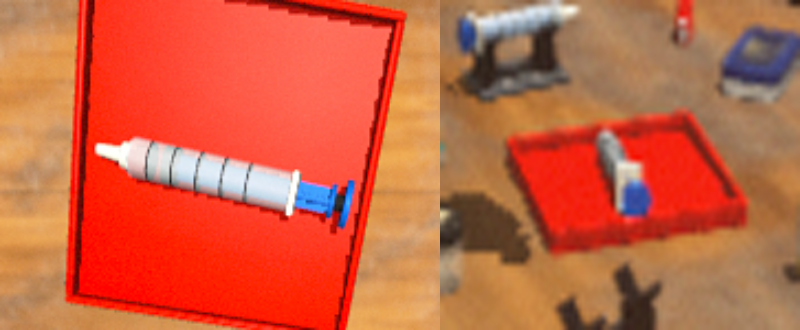

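C lies inside the tray walls, clear at both ends, from about (100,150) to (348,205) in the crop. The tool is clear of everything.

```bash
python3 -c "
from bench import *
print(sign_off())"
```

```text
the job is handed in; nothing more can be done
None
```

The job is handed in: plungers A and B ran fully home and those syringes stayed in their cradles, while C stuck about 19 mm in and now lies in the red reject tray.

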